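Find the stamped field crate and push it to the dispatch line

ROBOT

A 6-joint arm with a two-finger parallel gripper is mounted at the origin on the work surface. World frame = base frame: x ahead of the robot, y to its left, z up, the work surface at z = 0. Lengths are in mm, angles in rad, forces in N, time in s.
With the tool pointing down it reaches from about 400 to 925 mm from the base axis. Payload 12.5 kg.
Tool frame: the origin (TCP) lies midway between the tips of the shut fingers; the grasp point (between the pads) lies 19 mm behind it (env.tcp_to_grasp is the distance from the TCP to the grasp point, in mm); z points along the fingers, y is the line along which they close (so a half turn about z gives the same grasp; the last joint's range is limited). The gripper opens to 95 mm and grips with 3 to 60 N. Pads are 20 mm wide; open, the fingers measure 119 mm over their backs; the gripper's body (75 mm by 180 mm) begins 59 mm behind the grasp point.
Start: joints at [-1.306, 0.491, 1.559, -0, 1.092, -0.106], TCP at [226.499, -582.533, 214.661] pointing down, gripper open.
Joint ranges: [-3.1, 3.1], [-0.84, 2.19], [0.05, 2.79], [-1.13, 4.28], [0.06, 2.93], [-2.69, 2.69]. Speed limits (rad/s): [2.22, 2.22, 2.79, 3.14, 3.14, 3.14].

INTERFACE

Orientations are given as [roll, pitch, yaw] about the fixed x, y, z axes, in that order (R = Rz(yaw) Ry(pitch) Rx(roll)).
In Python, from cell import env gives the robot as it stands. The module is installed in compiled form; this text tells all that it offers.
- The arm moves only by the tool step_arm, never from a script. Its argument "plan" is a list that holds one entry, the list of rows, each a list of 5 numbers: the shift along the tool's x, y, z in mm, then the turn about the tool's z in degrees, then the opening, from -1 (shut) to 1 (fully open). A call has 1 to 8 rows; each row is the pose to reach, as a shift and turn from the pose commanded when the call began, along the tool's axes at that moment; what a row does not reach only later rows make up. A row lasts 1/12 s, in which the tool goes at most 41.7 mm and 7.16 degrees, less where a joint would pass 70% of its speed; a pose out of reach is approached as far as the arm can. A call with a gripper value outside its range is refused whole. The fingers move at their own pace and stop on an object; the grip force is fixed at half the most. Time passes only in rows, so rows that repeat a pose let the fingers close. It gives the time, the measured TCP pose, the force, the opening and the grip force at its end, in the units of the state.
- env.state(): the state, without advancing time (a new reading comes with each control period).
- env.read_camera(name): name is "scene" or "top"; returns the picture (420x560x3 uint8, blue, green, red); there is no depth.
- env.get_calibration(name): a dict with "K" (3x3 intrinsics, pixels), "D" ([k1, k2, p1, p2, k3] as OpenCV has them; the pictures are not rectified), "extrinsics" (4x4, takes a point from world to camera coordinates). Camera axes: x right, y up, looking along -z (the intrinsics and any distortion apply to the point x, -y, -z); pixel columns grow to the right and rows downward; lengths in mm; the calibration is good to about 2 mm. A picture is of the moment at which its call begins. get_calibration takes no time and is no camera call.
- env.job_done(): hands the job in; it is judged then, once.
The state is a dict: "t": time; "joints": joint angles; "qvel": joint speeds; "tau": joint torques, N m; "eef_pos": TCP position; "tcp_rot": TCP orientation; "ft_force": force on the tool from outside, world axes, zero at the start; "moment": the same for the moment, N m; "opening": opening from 0.0 (shut) to 1.0 (fully open); "grip_force": force on a finger pad.
Only numpy, scipy, OpenCV 4.12 (cv2) and the standard library are available. Lean on these libraries where they do the work, as an engineer would, in place of code of your own. Each camera call takes 0.05 s, during which the arm holds its last target. There are 200 camera calls.

TASK

Tip each of the two grey crates over onto its side with the fingertips, to see which one has the red stamp underneath. Once both lie on their sides, push the stamped one along the desk until its middle lies over the yellow dispatch line, still lying on its side, and leave the other crate lying where it fell. Do not pick up or lift either crate off the desk, keep the unstamped crate off the line, and leave everything else on the desk where it is.

Things in the scene. Friction and masses are not known exactly. Their poses are not given: they have to be found in the camera images.
- crate_1: grey crate with blue lid, closed box 96 (x) x 130 (y) x 150 mm (z), about 0.6 kg, evenly filled; stands upright. Origin: centre of underside; z to the lid; x near world x at the start. Too wide to grasp. Pushed level near the top of a broad (130 x 150) face it tips about the opposite bottom edge, not sliding, passes balance at 0.57 rad and falls on its side. Both look alike; one has a red stamp underneath
- crate_2: grey crate with blue lid, closed box 96 (x) x 130 (y) x 150 mm (z), about 0.6 kg, evenly filled; stands upright. Origin: centre of underside; z to the lid; x near world x at the start. Too wide to grasp. Pushed level near the top of a broad (130 x 150) face it tips about the opposite bottom edge, not sliding, passes balance at 0.57 rad and falls on its side. Both look alike; one has a red stamp underneath
- crate_1_mid (a point): centre point of crate_1: 75 mm above its underside along its z, on the box's centre (48 mm above the desk once it lies on a broad side, 65 mm on a narrow one)
- crate_2_mid (a point): centre point of crate_2: 75 mm above its underside along its z, on the box's centre (48 mm above the desk once it lies on a broad side, 65 mm on a narrow one)
- stamp (a point): centre of the red round inspection stamp, 60 mm across, in the middle of the underside of one of the two crates (it coincides with that crate's origin); unseen until that crate is tipped
- line_mid (a point): middle of the dispatch line, a flat yellow tape strip stuck on the desk, 340 mm long (its x, roughly away from the robot) and 40 mm wide (its y); z up. It lies between the two crates and has no height to speak of
- phone: black mobile phone 46 x 106 x 16 mm, lying flat beyond the line, to the right; loose, to be left where it is. Origin: centre of its underside
- eraser: red and blue eraser 22 x 55 x 12 mm, beyond the line, to the left; loose, to be left where it is. Origin: centre of its underside
- mug: blue mug, 76 mm across, 90 mm high, handle at its +y, at the left; loose, to be left where it is. Origin: centre of its underside
- tape_roll: roll of yellow tape lying flat, 96 mm across, 24 mm high, beyond the line; loose, to be left where it is. Origin: centre of its underside
- ink: small dark-blue ink jar with black cap, 38 mm across, 58 mm high, just beyond the line; loose, to be left where it is. Origin: centre of its underside
- fuse_box: small red and white carton of fuses 55 x 85 x 22 mm, at the right; loose, to be left where it is. Origin: centre of its underside
- ruler: aluminium ruler 30 x 160 x 4 mm, by the charts at the left; loose, to be left where it is. Origin: centre of its underside
Mind the look-alikes: they are no part of the job. Leave any turquoise look-alike of the crate_1 alone.

How it is judged (in metres and radians):
On the way:
1. both crates lie on their sides, the stamped one not yet at the line (its middle more than 50 mm off) (angle between crate_1's own z axis and vertical between 1.42 and 1.72 rad and height (world z) of each of crate_1_mid, crate_2_mid below 0.08 m and angle between crate_2's own z axis and vertical between 1.42 and 1.72 rad and ((distance between crate_1 and stamp below 0.02 m and not (y of crate_1_mid in the frame of line_mid between -0.05 and 0.05 m)) or (distance between crate_2 and stamp below 0.02 m and not (y of crate_2_mid in the frame of line_mid between -0.05 and 0.05 m)))), for 0.2 s.
At the end, for the whole second after the job is handed in: both crates lie on a side on the desk (82 to 98 deg from upright), at rest; the stamped one's middle within 30 mm of the yellow line's centre line and within its length; the other where it fell (underside centre within 150 mm of its start; tipping alone takes 70 to 90) (angle between crate_1's own z axis and vertical between 1.42 and 1.72 rad and height (world z) of each of crate_1_mid, crate_2_mid below 0.08 m and angle between crate_2's own z axis and vertical between 1.42 and 1.72 rad and ((distance between crate_1 and stamp below 0.02 m and y of crate_1_mid in the frame of line_mid between -0.03 and 0.03 m and x of crate_1_mid in the frame of line_mid between -0.17 and 0.17 m) or (distance between crate_2 and stamp below 0.02 m and y of crate_2_mid in the frame of line_mid between -0.03 and 0.03 m and x of crate_2_mid in the frame of line_mid between -0.17 and 0.17 m)) and ((distance between crate_1 and stamp above 0.02 m and distance of crate_1 from where it was at the start of the episode below 0.15 m) or (distance between crate_2 and stamp above 0.02 m and distance of crate_2 from where it was at the start of the episode below 0.15 m)) and linear speed of each of crate_1, crate_2 below 0.02 m/s and angular speed of each of crate_1, crate_2 below 0.1 rad/s); the robot touches nothing.
It fails at once if crate lifted off the desk: its centre above 105 mm (tipping alone takes it to 99 mm at most) (height (world z) of any of crate_1_mid, crate_2_mid above 0.105 m).
It fails at once if the unstamped crate is put on the line (its middle within 50 mm of it) ((distance between crate_1 and stamp above 0.02 m and y of crate_1_mid in the frame of line_mid between -0.05 and 0.05 m) or (distance between crate_2 and stamp above 0.02 m and y of crate_2_mid in the frame of line_mid between -0.05 and 0.05 m)).
It fails at once if a bystander (phone, eraser, mug, tape roll, ink jar, fuse carton or ruler) is displaced by more than 40 mm (distance of any of phone, eraser, mug, tape_roll, ink, fuse_box, ruler from where it was at the start of the episode above 0.04 m).
It also fails if it takes over 72 s, if anything falls off the work surface, if the arm or the gripper's body presses on something with over 40 N, if the wrist force passes 120 N, or if a joint passes its speed limit or range.

## Working session

There is one attempt and no reset: what is moved stays moved. The work goes in short steps, Python scripts to look and compute and a tool call to move; the robot and the scene stay as the last step left them, time stands still between calls to the robot, and variables do not carry over. Pictures are saved under pics/ and viewed, at most 10 in all, crops included, and the job is handed in when it is done.

Besides the shell and the picture viewer there is one more tool, called as name(argument=value, ...), one argument or row to a line, values as JSON. step_arm: Moves the arm, as the interface text tells. Its arguments: {"type":"object","properties":{"plan":{"type":"array"}},"required":["plan"]}

```bash
mkdir -p pics; cat > h.py <<'E'
import numpy as np, cv2
from cell import env
def ray(c,u,v,z):
    k=env.get_calibration(c);K=np.array(k["K"],float);D=np.array(k["D"],float);E=np.array(k["extrinsics"],float)
    p=cv2.undistortPoints(np.array([[[u,v]]],float),K,D)[0,0]
    d=E[:3,:3].T@np.array([p[0],-p[1],-1]);o=-E[:3,:3].T@E[:3,3]
    return o+d*(z-o[2])/d[2]
def proj(c,P):
    k=env.get_calibration(c);K=np.array(k["K"],float);D=np.array(k["D"],float);E=np.array(k["extrinsics"],float)
    q=(E[:3,:3]@np.atleast_2d(P).T).T+E[:3,3]
    q=q*[1,-1,-1]
    return cv2.projectPoints(q,np.zeros(3),np.zeros(3),K,D)[0][:,0]
E
python3 - <<'E'
from h import *
s=env.read_camera("scene");t=env.read_camera("top")
cv2.imwrite("pics/s0.png",s);cv2.imwrite("pics/t0.png",t)
print(env.state())
for c in("scene","top"):
    E=np.array(env.get_calibration(c)["extrinsics"]);print(c,-E[:3,:3].T@E[:3,3])
E
```

```text
{'t': 0.1, 'joints': array([-1.30558677e+00,  4.91453406e-01,  1.55942679e+00,  1.84766795e-05,
        1.09173404e+00, -1.05609333e-01]), 'qvel': array([-7.32959018e-04, -3.89144282e-04, -2.43593728e-03,  4.74627547e-05,
        1.45633376e-04,  1.92442697e-03]), 'tau': array([ 1.43677247e-03, -6.13623619e+01, -2.58607006e+01,  6.93703140e-02,
        4.70126700e-02, -5.35032882e-05]), 'eef_pos': array([ 226.44251715, -582.2754182 ,  214.13551271]), 'tcp_rot': array([-3.14057849e+00, -1.23984647e-04,  3.70810300e-01]), 'ft_force': array([-0.39836959,  0.38050079,  0.84913766]), 'moment': array([0.00873532, 0.03442525, 0.00939201]), 'grip_force': 0.0, 'opening': 0.9990545756252438}
scene [1472.24429521 -155.88383917 1122.5140395 ]
top [ 454.64781769  -16.43592863 1466.8896986 ]
```

View pics/s0.png

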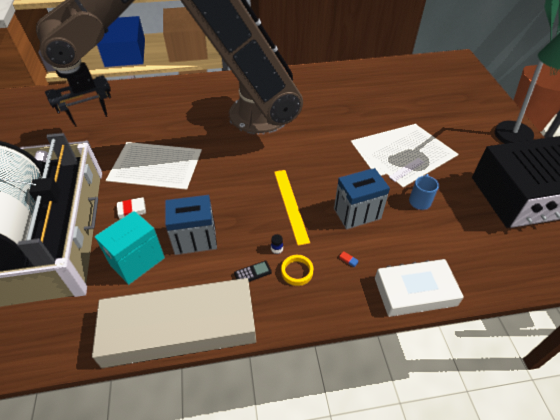

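View pics/t0.png

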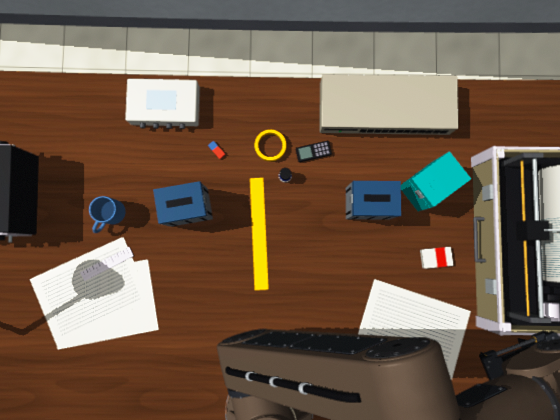

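The top view shows the blue-lidded grey crates at about (183,203) and (373,199), and the line at (259,233). The look-alikes are the turquoise box (436,180), the dark machine at the far left, and the blue mug (105,212). I choose the two blue-lidded ones. I'll measure them next and check the choice in one crop.

```bash
python3 - <<'E'
from h import *
t=cv2.imread("pics/t0.png");h=cv2.cvtColor(t,cv2.COLOR_BGR2HSV)
def blobs(n,lo,hi,z,a=25):
    m=cv2.inRange(h,lo,hi);c,_=cv2.findContours(m,cv2.RETR_EXTERNAL,cv2.CHAIN_APPROX_SIMPLE)
    for k in c:
        if cv2.contourArea(k)<a: continue
        b=cv2.boxPoints(cv2.minAreaRect(k)); w=np.array([ray("top",*p,z)[:2] for p in b])
        print(n,b.mean(0).round(),"ctr",w.mean(0).round(),"sides",np.linalg.norm(w[0]-w[1]).round(),np.linalg.norm(w[1]-w[2]).round(),w.round().astype(int).tolist())
blobs("blue",(100,120,50),(125,255,200),150,150)
blobs("yellow",(22,150,120),(35,255,255),0)
blobs("turq",(82,120,90),(95,255,255),150,200)
for n,p in dict(ink=(285,175),phoneL=(297,155),phoneR=(331,149),fuseL=(421,260),fuseR=(453,256),beigeL=(322,133),beigeR=(457,133),caseL=(472,230),eraser=(217,150),mugR=(123,212)).items(): print(n,ray("top",*p,20)[:2].round())
cv2.imwrite("pics/c0.png",cv2.resize(t[120:290,80:500],None,fx=1.9,fy=1.9))
E
```

```text
blue [105. 211.] ctr [564. 456.] sides 99.0 86.0 [[581, 520], [624, 431], [547, 393], [504, 481]]
blue [180. 202.] ctr [591. 255.] sides 132.0 97.0 [[625, 329], [651, 200], [556, 180], [531, 309]]
blue [376. 198.] ctr [ 611. -285.] sides 94.0 132.0 [[563, -219], [657, -219], [659, -351], [565, -350]]
yellow [259. 233.] ctr [516.  42.] sides 43.0 339.0 [[684, 74], [687, 31], [348, 11], [346, 52]]
yellow [270. 145.] ctr [789.  14.] sides 96.0 95.0 [[836, 63], [837, -34], [743, -35], [741, 61]]
turq [435. 182.] ctr [ 658. -446.] sides 174.0 103.0 [[645, -347], [752, -484], [669, -545], [563, -409]]
ink [693. -35.]
phoneL [755. -71.]
phoneR [ 775. -175.]
fuseL [ 443. -444.]
fuseR [ 456. -538.]
beigeL [ 824. -147.]
beigeR [ 830. -558.]
caseL [ 535. -596.]
eraser [766. 173.]
mugR [572. 449.]
```

View pics/c0.png

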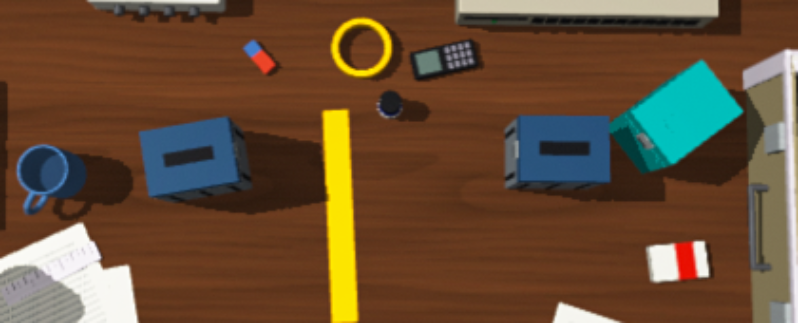

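The crop confirms the two grey crates with blue lids and handle slots: left one at crop (195,160), right one at crop (557,150). The turquoise box next to the right crate is the decoy. The lids measure 132x96 mm as expected.

I'll tip both toward the robot, pushing from the far side, so the undersides face the scene camera.

```bash
cat > go.py <<'E'
import sys
from h import *
x,y,z,yaw=map(float,sys.argv[1:5]); s=env.state();p=s["eef_pos"];a=s["tcp_rot"][2]
d=np.array([x,y])-p[:2]
print("t",s["t"],"at",p.round(),"yaw",round(a,3),"F",s["ft_force"].round(1),"op",round(s["opening"],2))
print("shift",(d@[np.cos(a),np.sin(a)]).round(),(d@[np.sin(a),-np.cos(a)]).round(),round(p[2]-z),"turn",round(np.degrees(a-yaw),1))
E
python3 go.py 702 -285 300 0
```

```text
t 0.1 at [ 226. -582.  214.] yaw 0.371 F [-0.4  0.4  0.8] op 1.0
shift 551.0 -105.0 -86 turn 21.2
```

step_arm(
  plan=[
    [[0, 0, -40, 0, 0], [0, 0, -86, 0, 0], [40, -8, -86, 7, 0], [80, -15, -86, 14, 0], [120, -23, -86, 21, 0], [160, -31, -86, 21, 0], [200, -38, -86, 21, 0], [240, -46, -86, 21, 0]],
  ],
)

```text
t: 0.77
eef_pos: [434.9, -451.3, 300.5]
tcp_rot: [-3.141, 0.0, 0.004]
ft_force: [0.1, -0.5, 0.9]
opening: 0.521
grip_force: 0.0
```

step_arm(
  plan=[
    [[33, -20, 0, 0, 0], [66, -41, 0, 0, 0], [100, -62, 0, 0, 0], [133, -83, 0, 0, 0], [167, -104, 0, 0, 0], [200, -125, 0, 0, 0], [234, -146, 0, 0, 0], [267, -166, 0, 0, 0]],
  ],
)

```text
t: 1.43
eef_pos: [701.3, -283.9, 300.2]
tcp_rot: [-3.141, 0.001, 0.005]
ft_force: [-0.1, -0.6, -0.6]
opening: 0.498
grip_force: 0.0
```

step_arm(
  plan=[
    [[0, 0, 20, 0, 0], [0, 0, 60, 0, 0], [0, 0, 100, 0, 0], [0, 0, 130, 0, 0], [0, 0, 160, 0, 0], [0, 0, 170, 0, 0], [0, 0, 170, 0, 0], [0, 0, 170, 0, 0]],
  ],
)

```text
t: 2.1
eef_pos: [700.2, -285.8, 131.5]
tcp_rot: [3.141, -0.0, 0.004]
ft_force: [0.1, -0.4, 0.7]
opening: 0.497
grip_force: 0.0
```

step_arm(
  plan=[
    [[-10, 0, 0, 0, 0], [-18, 0, 0, 0, 0], [-25, 0, 0, 0, 0], [-32, 0, 0, 0, 0], [-39, 0, 0, 0, 0], [-46, 0, 0, 0, 0], [-53, 0, 0, 0, 0], [-60, 0, 0, 0, 0]],
  ],
)

```text
t: 2.77
eef_pos: [642.9, -286.5, 134.7]
tcp_rot: [3.138, -0.011, 0.004]
ft_force: [14.8, 3.0, 24.3]
opening: 0.504
grip_force: 13.2
```

step_arm(
  plan=[
    [[-7, 0, 0, 0, 0], [-14, 0, 0, 0, 0], [-21, 0, 0, 0, 0], [-28, 0, 0, 0, 0], [-34, 0, 0, 0, 0], [-40, 0, 0, 0, 0], [-46, 0, 0, 0, 0], [-52, 0, 0, 0, 0]],
  ],
)

```text
t: 3.43
eef_pos: [587.0, -286.0, 130.3]
tcp_rot: [-3.141, 0.001, 0.004]
ft_force: [-0.0, -0.1, -0.2]
opening: 0.501
grip_force: 0.0
```

```bash
python3 - <<'E'
from h import *
s=env.read_camera("scene");cv2.imwrite("pics/s1.png",s);cv2.imwrite("pics/t1.png",env.read_camera("top"))
E
python3 go.py 702 -285 300 0
```

```text
t 3.5333 at [ 587. -286.  131.] yaw 0.004 F [ 0.2 -0.1  0.7] op 0.5
shift 115.0 -1.0 -169 turn 0.2
```

View pics/s1.png

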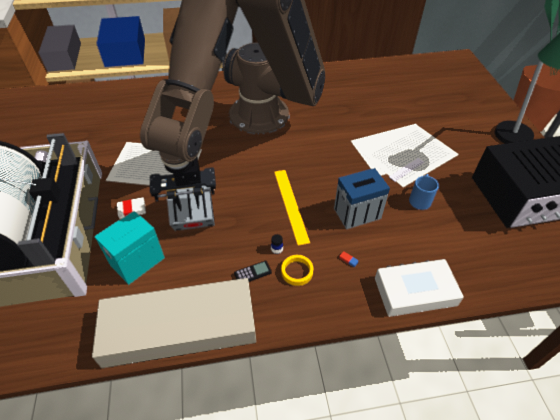

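The right crate now lies on its side toward the robot, at about (190,215), partly hidden by the gripper. Next is the left crate.

step_arm(
  plan=[
    [[0, 0, -35, 0, 0], [0, 0, -75, 0, 0], [0, 0, -115, 0, 0], [6, -35, -135, -3, 0], [13, -75, -135, -6, 0], [20, -115, -135, -9, 0], [26, -155, -135, -12, 0], [33, -195, -135, -12, 0]],
  ],
)

```text
t: 4.2
eef_pos: [620.0, -89.1, 265.9]
tcp_rot: [3.141, -0.0, 0.217]
ft_force: [1.5, -1.3, -0.3]
opening: 0.498
grip_force: 0.0
```

```bash
python3 - <<'E'
from h import *
s=env.read_camera("scene");cv2.imwrite("pics/s2.png",cv2.resize(s[170:280,100:300],None,fx=3,fy=3))
E
python3 go.py 679 273 265 0.2
```

```text
t 4.25 at [621. -83. 266.] yaw 0.218 F [ 0.   4.2 -0.2] op 0.5
shift 134.0 -335.0 1 turn 1.0
```

View pics/s2.png

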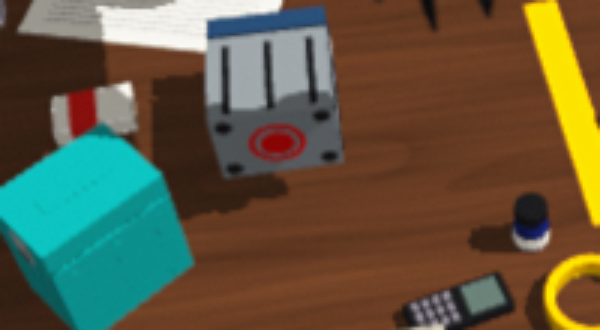

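The right crate's underside carries the red stamp, at crop (277,142). It lies clear of the turquoise box and the fuse carton. Now I'll tip the left crate.

step_arm(
  plan=[
    [[15, -37, 0, 0, 0], [30, -74, 0, 0, 0], [45, -112, 0, 0, 0], [60, -150, 0, 0, 0], [75, -187, 0, 0, 0], [90, -225, 0, 0, 0], [105, -262, 0, 0, 0], [119, -298, 0, 0, 0]],
  ],
)

```text
t: 4.92
eef_pos: [673.1, 227.9, 265.5]
tcp_rot: [3.142, -0.0, 0.214]
ft_force: [-0.2, -1.6, -0.3]
opening: 0.5
grip_force: 0.0
```

step_arm(
  plan=[
    [[15, -37, 0, 1, 0], [15, -37, 0, 1, 0], [15, -37, 30, 1, 0], [15, -37, 65, 1, 0], [15, -37, 100, 1, 0], [15, -37, 125, 1, 0], [15, -37, 135, 1, 0], [15, -37, 135, 1, 0]],
  ],
)

```text
t: 5.58
eef_pos: [679.1, 264.4, 128.0]
tcp_rot: [3.141, 0.004, 0.196]
ft_force: [-1.6, -0.3, -0.0]
opening: 0.5
grip_force: 0.0
```

```bash
python3 go.py 679 273 131 0.2
```

```text
t 5.5833 at [679. 264. 128.] yaw 0.196 F [-1.6 -0.3 -0. ] op 0.5
shift 2.0 -8.0 -3 turn -0.2
```

step_arm(
  plan=[
    [[-5, -8, -4, 0, 0], [-12, -8, -4, 0, 0], [-19, -8, -4, 0, 0], [-26, -8, -4, 0, 0], [-33, -8, -4, 0, 0], [-39, -8, -4, 0, 0], [-45, -8, -4, 0, 0], [-51, -8, -4, 0, 0]],
  ],
)

```text
t: 6.25
eef_pos: [628.8, 262.8, 136.1]
tcp_rot: [-3.141, -0.004, 0.196]
ft_force: [2.6, 0.8, 2.2]
opening: 0.501
grip_force: 1.5
```

step_arm(
  plan=[
    [[-7, 0, 0, 0, 0], [-14, 0, 0, 0, 0], [-21, 0, 0, 0, 0], [-28, 0, 0, 0, 0], [-34, 0, 0, 0, 0], [-40, 0, 0, 0, 0], [-46, 0, 0, 0, 0], [-54, 0, 0, 0, 0]],
  ],
)

```text
t: 6.92
eef_pos: [576.7, 252.5, 137.9]
tcp_rot: [-3.141, -0.007, 0.196]
ft_force: [0.5, -0.5, -1.1]
opening: 0.501
grip_force: 0.0
```

step_arm(
  plan=[
    [[0, 0, 0, 0, 0], [0, 0, -30, 0, 0], [0, 0, -70, 0, 0], [0, 0, -110, 0, 0], [0, 0, -130, 0, 0], [25, 30, -130, 0, 0], [50, 60, -130, 0, 0], [75, 90, -130, 0, 0]],
  ],
)

```text
t: 7.58
eef_pos: [666.6, 178.0, 264.4]
tcp_rot: [3.142, 0.002, 0.198]
ft_force: [0.3, 0.0, 0.3]
opening: 0.497
grip_force: 0.0
```

```bash
python3 - <<'E'
from h import *
cv2.imwrite("pics/s3.png",env.read_camera("scene"));t=env.read_camera("top")
cv2.imwrite("pics/t3.png",t[120:330,60:500].repeat(1,0))
cv2.imwrite("pics/t3f.png",t)
cv2.imwrite("pics/both3.png",np.vstack([cv2.resize(t[130:310,60:480],(700,300)),cv2.resize(cv2.imread("pics/s3.png")[130:290,80:453],(700,300))]))
E
python3 go.py 700 200 265 0
```

```text
t 7.6833 at [669. 175. 262.] yaw 0.193 F [-0.2  0.4 -0.9] op 0.5
shift 35.0 -19.0 -3 turn 11.0
```

View pics/both3.png

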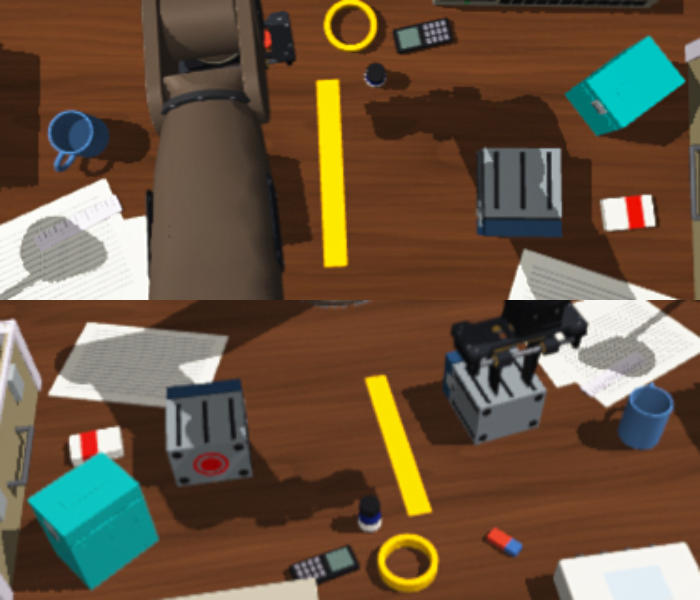

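Both crates lie on their sides; the stamp is on the right one. I'll measure its lying pose for the push.

```bash
python3 - <<'E'
from h import *
for u,v in((349,219),(397,219),(397,263),(348,263),(397,272),(346,272)): print(u,v,ray("top",u,v,96)[:2].round())
for n,p,z in(("turq",(400,188),100),("turq low",(418,211),60),("fuseL",(420,252),22)):print(n,ray("top",*p,z)[:2].round())
E
python3 go.py 490 -393 262 1.5708; python3 go.py 490 -393 262 -1.5708
```

```text
349 219 [ 556. -219.]
397 219 [ 558. -355.]
397 263 [ 434. -354.]
348 263 [ 431. -216.]
397 272 [ 409. -354.]
346 272 [ 406. -211.]
turq [ 647. -364.]
turq low [ 585. -426.]
fuseL [ 466. -441.]
t 7.6833 at [669. 175. 262.] yaw 0.193 F [-0.2  0.4 -0.9] op 0.5
shift -284.0 523.0 0 turn -79.0
t 7.6833 at [669. 175. 262.] yaw 0.193 F [-0.2  0.4 -0.9] op 0.5
shift -284.0 523.0 0 turn 101.0
```

step_arm(
  plan=[
    [[-18, 33, 0, -7, 0], [-36, 66, 0, -14, 0], [-54, 99, 0, -21, 0], [-72, 132, 0, -28, 0], [-90, 165, 0, -35, 0], [-108, 198, 0, -42, 0], [-126, 231, 0, -49, 0], [-144, 264, 0, -56, 0]],
  ],
)

```text
t: 8.35
eef_pos: [575.4, -108.2, 263.8]
tcp_rot: [-3.139, 0.0, 1.176]
ft_force: [1.8, -0.0, 1.1]
opening: 0.501
grip_force: 0.0
```

```bash
python3 go.py 485 -395 262 1.5708
```

```text
t 8.35 at [ 575. -108.  264.] yaw 1.176 F [ 1.8 -0.   1.1] op 0.5
shift -300.0 27.0 2 turn -22.6
```

step_arm(
  plan=[
    [[-37, 3, 0, -4, 0], [-75, 6, 0, -8, 0], [-112, 10, 0, -12, 0], [-150, 13, 0, -16, 0], [-187, 17, 0, -20, 0], [-225, 20, 0, -23, 0], [-262, 24, 0, -23, 0], [-295, 27, 0, -23, 0]],
  ],
)

```text
t: 9.02
eef_pos: [485.4, -390.6, 263.7]
tcp_rot: [-3.14, -0.002, 1.572]
ft_force: [0.7, 0.5, -0.1]
opening: 0.502
grip_force: 0.0
```

step_arm(
  plan=[
    [[0, 0, 0, 0, 0], [0, 0, 35, 0, 0], [0, 0, 75, 0, 0], [0, 0, 115, 0, 0], [0, 0, 150, 0, 0], [0, 0, 150, 0, 0], [0, 0, 150, 0, 0], [0, 0, 150, 0, 0]],
  ],
)

```text
t: 9.68
eef_pos: [487.4, -389.6, 116.3]
tcp_rot: [3.141, 0.001, 1.572]
ft_force: [1.0, -0.1, 1.1]
opening: 0.497
grip_force: 0.0
```

```bash
python3 - <<'E'
from h import *
t=env.read_camera("top");s=env.read_camera("scene")
cv2.imwrite("pics/both4.png",np.vstack([cv2.resize(t[130:310,60:480],(700,300)),cv2.resize(s[130:290,80:453],(700,300))]))
E
python3 go.py 485 -393 45 1.5708
```

```text
t 9.7833 at [ 488. -390.  117.] yaw 1.572 F [-0.7  0.1  0.6] op 0.49
shift -3.0 -3.0 72 turn 0.0
```

View pics/both4.png

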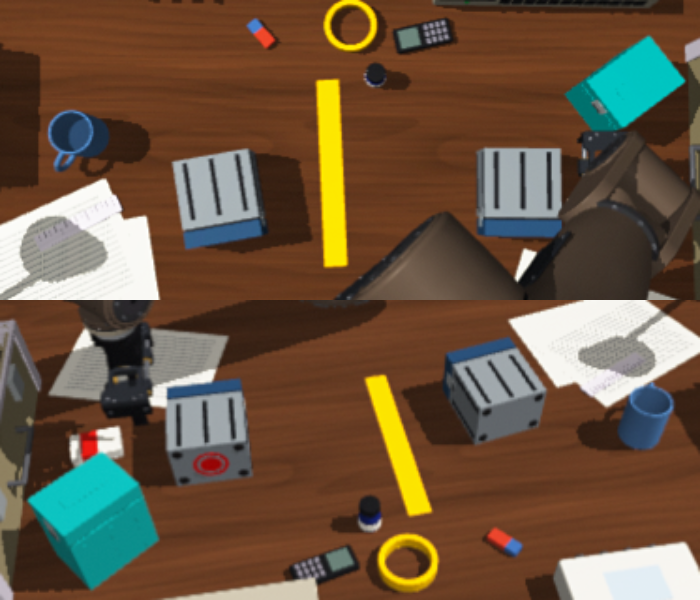

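The left crate at top crop (217,197) lies unstamped and clear of the line. The gripper is beside the stamped one. Now I'll lower it and push.

step_arm(
  plan=[
    [[0, -3, 35, 0, 0], [0, -3, 67, 0, 0], [0, -3, 67, 0, 0], [0, -3, 67, 0, 0], [10, -3, 67, 0, 0], [20, -3, 67, 0, 0], [28, -3, 67, 0, 0], [36, -3, 67, 0, 0]],
  ],
)

```text
t: 10.45
eef_pos: [484.8, -353.6, 49.7]
tcp_rot: [3.139, 0.003, 1.572]
ft_force: [-0.2, -7.3, 4.0]
opening: 0.498
grip_force: 3.3
```

step_arm(
  plan=[
    [[12, 0, 0, 0, 0], [26, 0, 0, 0, 0], [40, 0, 0, 0, 0], [54, 0, 0, 0, 0], [68, 0, 0, 0, 0], [82, 0, 0, 0, 0], [96, 0, 0, 0, 0], [110, 0, 0, 0, 0]],
  ],
)

```text
t: 11.12
eef_pos: [484.9, -243.5, 49.5]
tcp_rot: [3.138, 0.003, 1.572]
ft_force: [-0.3, -6.5, 5.5]
opening: 0.498
grip_force: 3.5
```

step_arm(
  plan=[
    [[14, 0, 0, 0, 0], [28, 0, 0, 0, 0], [42, 0, 0, 0, 0], [56, 0, 0, 0, 0], [70, 0, 0, 0, 0], [84, 0, 0, 0, 0], [98, 0, 0, 0, 0], [110, 0, 0, 0, 0]],
  ],
)

```text
t: 11.78
eef_pos: [484.5, -132.9, 49.2]
tcp_rot: [3.138, 0.002, 1.572]
ft_force: [-0.4, -7.8, 6.3]
opening: 0.503
grip_force: 3.5
```

```bash
python3 - <<'E'
from h import *
t=env.read_camera("top");s=env.read_camera("scene")
cv2.imwrite("pics/both5.png",np.vstack([cv2.resize(t[130:310,60:480],(700,300)),cv2.resize(s[130:290,80:453],(700,300))]))
E
python3 go.py 485 -37 50 1.5708
```

```text
t 11.8833 at [ 484. -132.   49.] yaw 1.573 F [ 0.4 -0.6 -1. ] op 0.5
shift 95.0 2.0 -1 turn 0.1
```

View pics/both5.png

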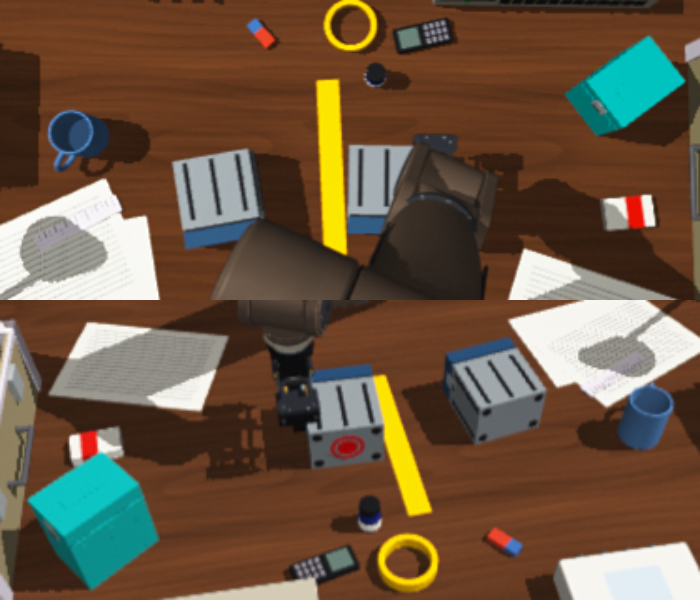

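The stamped crate is being pushed straight; its leading edge is at top crop x≈348, just right of the line.

```bash
python3 - <<'E'
from h import *
for u,v in((268.8,218),(268.8,258)):print(ray("top",u,v,96).round())
for u,v in((60+172/1.667,228),(60+264/1.667,265),(60+252/1.667,220)):print("L",ray("top",u,v,96).round())
E
```

```text
[555.  10.  96.]
[442.   8.  96.]
L [522. 310.  96.]
L [420. 150.  96.]
L [547. 174.  96.]
```

step_arm(
  plan=[
    [[14, 0, 0, 0, 0], [28, 0, 0, 0, 0], [42, 0, 0, 0, 0], [56, 0, 0, 0, 0], [69, 0, 0, 0, 0], [80, 0, 0, 0, 0], [88, 0, 0, 0, 0], [95, 0, 0, 0, 0]],
  ],
)

```text
t: 12.55
eef_pos: [484.2, -38.5, 48.5]
tcp_rot: [3.14, 0.001, 1.572]
ft_force: [0.3, -7.3, 6.0]
opening: 0.5
grip_force: 3.4
```

step_arm(
  plan=[
    [[0, 0, 0, 0, 0], [-20, 0, 0, 0, 0], [-45, 0, 0, 0, 0], [-45, 0, -40, 0, 0], [-55, 0, -80, 0, 0], [-90, 0, -120, 0, 0], [-130, 0, -150, 0, 0], [-170, 0, -150, 0, 0]],
  ],
)

```text
t: 13.22
eef_pos: [484.2, -194.7, 198.6]
tcp_rot: [3.137, 0.002, 1.573]
ft_force: [1.1, -0.2, 0.8]
opening: 0.5
grip_force: 0.0
```

step_arm(
  plan=[
    [[-40, 0, 0, 0, 0], [-80, 0, 0, 0, 0], [-120, 0, 0, 0, 0], [-160, 0, 0, 0, 0], [-160, 0, 0, 0, 0], [-160, 0, 0, 0, 0], [-160, 0, 0, 0, 0], [-160, 0, 0, 0, 0]],
  ],
)

```text
t: 13.88
eef_pos: [483.6, -352.8, 194.4]
tcp_rot: [-3.141, -0.0, 1.572]
ft_force: [0.5, 0.3, 0.6]
opening: 0.502
grip_force: 0.0
```

```bash
python3 - <<'E'
from h import *
t=env.read_camera("top");s=env.read_camera("scene")
cv2.imwrite("pics/both6.png",np.vstack([cv2.resize(t[130:310,60:480],(700,300)),cv2.resize(s[130:290,80:453],(700,300))]))
h=cv2.cvtColor(t,cv2.COLOR_BGR2HSV)
m=cv2.inRange(h,(95,10,110),(125,90,255));m[:200]=0;m[290:]=0;m=cv2.morphologyEx(m,cv2.MORPH_CLOSE,np.ones((7,7)))
c,_=cv2.findContours(m,cv2.RETR_EXTERNAL,cv2.CHAIN_APPROX_SIMPLE)
for k in c:
    if cv2.contourArea(k)>800:
        b=cv2.boxPoints(cv2.minAreaRect(k));w=np.array([ray("top",*p,96)[:2] for p in b]);print(b.mean(0).round(),w.mean(0).round(),w.round().tolist())
E
python3 go.py 485 -37 50 1.5708
```

```text
[189. 243.] [480. 234.] [[525.0, 310.0], [550.0, 182.0], [435.0, 158.0], [410.0, 285.0]]
[258. 238.] [499.  38.] [[556.0, 104.0], [558.0, -25.0], [442.0, -27.0], [440.0, 101.0]]
t 13.9833 at [ 484. -353.  195.] yaw 1.573 F [ 0.3 -0.5 -1.4] op 0.5
shift 316.0 2.0 145 turn 0.1
```

View pics/both6.png

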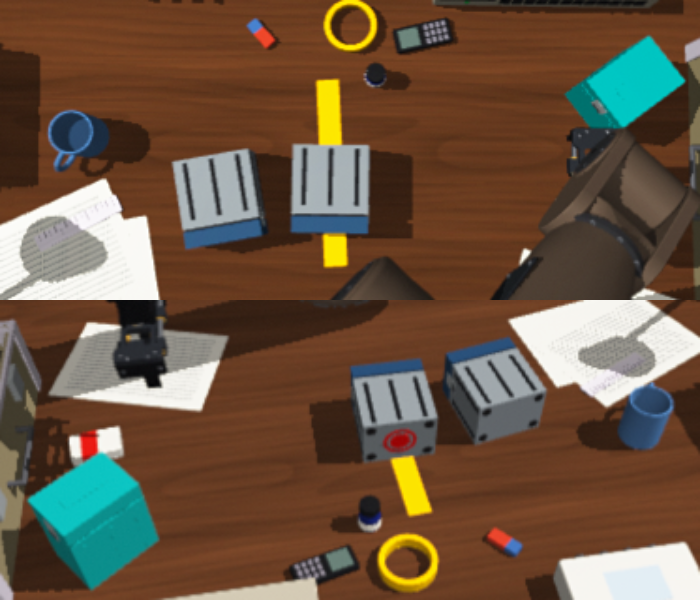

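The stamped crate (top crop (330,188)) straddles the line, with its middle at y≈38–39 against the line's 40. The other crate lies where it fell, the bystanders are undisturbed, and the gripper touches nothing.

```bash
python3 -c "
from cell import env
print(env.job_done())"
```

```text
the job is handed in; nothing more can be done
None
```

I tipped both crates onto their sides, found the red stamp under the right-hand one, pushed it onto the yellow line (its middle about 2 mm off the centre line by my camera estimate), left the other where it fell, and handed the job in; it returned no verdict.

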